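Click the suction nozzle onto the bench grinder's extraction stub

TASK

Take the blue suction nozzle that stands on the bench and slide it, cuff first, down over the upright extraction stub beside the grinder; press and twist it gently until its cuff sits fully home on the collar and the red spring button pops out through the hole in the cuff. Then give the nozzle a firm tug straight upwards to prove that the button holds it, and let go. Do not force the plastic, and leave the jar, the glue bottle and the yellow tub where they are.

Things in the scene. Friction and masses are not known exactly. Their poses are not given: they have to be found in the camera images.
- nozzle_center (a point): Blue plastic suction nozzle, loose, upright, 170 mm tall, 0.14-0.28 kg. Point on its axis, 85 mm above its lower end; z up along it, x to the side with the button hole and the black slot mouth. From below: cuff (see nozzle_cuff), round tube 41 mm outside up to 98 mm, flattened mouthpiece from 96 to 170 mm.
- nozzle_grip (a point): Best place to grip the nozzle: on its axis 140 mm above its lower end, in the flattened mouthpiece, which is 60 mm wide along x and 30 mm thick along y with flat faces across y. Axes as nozzle_center.
- nozzle_cuff (a point): Centre of the nozzle's lower end, axes as nozzle_center. Lip 55 mm across, 4 mm high; inside a bell mouth narrows from 46 mm to the 34.5 mm bore at 12 mm up; the bore ends 68 mm up. The button hole is cut through the wall on the +x side, 27 to 40.5 mm above this point, 13 mm wide.
- seat (a point): Centre of the flat top of the fixed riser's steel collar, 60 mm across, 20 mm above the bench, on a 92 mm square flange; x roughly towards the grinder's nearer wheel, z up. The metal stub stands on it: 32 mm across, rising 62 mm from this point, its last 6 mm tapered to 27 mm. With the cuff down on the collar the hole is level with the button (play 2 mm upwards, 1.5 mm to each side).
- riser: The same fixed riser; origin under the flange on the bench, axes as seat. Its stub is clamped at whatever angle it was left and does not turn by hand: the red button, 34 mm above seat, faces this x axis to within 0.7 rad (40 degrees) either way about z. This reading does not tell where in that range: look, or twist the nozzle to feel for it.
- button (a joint): Inward travel of the red spring button (pin 10 mm across, stands 5 mm out of the stub), m: 0 = out, 0.0025-0.005 = covered by the bell or bore, under 0.001 again when popped through the hole. Spring 2.5 N plus 0.5 N per mm; pushing the bell over it takes 5 to 12 N. Once popped it stops further twisting and pulling up: it bears a 20 N tug; forcing stub, button and nozzle together with over 30 N is too much.
- jar (a point): White jar, 68 mm across, 85 mm tall, loose bystander; point at half height.
- glue (a point): White glue bottle with red cap, 52 mm across, 130 mm tall, loose bystander; point at half height.
- tub (a point): Open yellow plastic tub, 110 x 75 mm, 45 mm tall, loose bystander; point at half height.
- grinder: Fixed green and grey bench grinder, 185 mm high; origin under its middle on the bench; wheel axis along its y; guards reach 125 mm either way along y and 70 mm along x, tool rests to -112 mm along x.
Mind the look-alikes: they are no part of the job. What is shaped like the riser but purple or turquoise is not meant.

How it is judged:
By the outcome, as a careful person would: the job done as asked, in the order asked, and still so for the second after the job is handed in, with the robot touching nothing.
It also fails if it takes over 64 s, if anything falls off the work surface, if the arm or the gripper's body presses on something with over 40 N, if the wrist force passes 120 N, or if a joint passes its speed limit or range.

ROBOT

A 6-joint arm with a two-finger parallel gripper is mounted at the origin on the work surface. World frame = base frame: x ahead of the robot, y to its left, z up, the work surface at z = 0. Lengths are in mm, angles in rad, forces in N, time in s.
With the tool pointing down it reaches from about 350 to 875 mm from the base axis. Payload 4.2 kg.
Tool frame: the origin (TCP) lies midway between the tips of the shut fingers; the grasp point (between the pads) lies 19 mm behind it; z points along the fingers, y is the line along which they close (so a half turn about z gives the same grasp; the last joint's range is limited). The gripper opens to 85 mm and grips with 20 to 120 N. Pads are 22 mm wide; open, the fingers measure 114 mm over their backs; the gripper's body (76 mm by 85 mm) begins 54 mm behind the grasp point. The pads swing forward as they close: fully open they stand 13 mm farther back than shut.
Start: joints at [1.46, 0.385, 0.008, 0, -1.194, -0.259], TCP at [225.86, 582.74, 231.312] pointing down, gripper open.
Joint ranges: [-3.14, 3.14], [-1.21, 2.06], [-1.07, 1.41], [-3.16, 2.05], [-2.99, -0.16], [-3.1, 3.1]. Speed limits (rad/s): [2.79, 2.79, 3.14, 3.14, 3.14, 3.14].

INTERFACE

Orientations are given as a unit quaternion [x, y, z, w].
In Python, from bench import read_state, get_image, job_done gives the robot as it stands.
- The arm moves only by the tool servo_tool, never from a script. Its arguments are lists of equal length, an entry for each row: "rotation": the turn, a rotation vector about the world's x, y, z scaled (see below), a list of three; "slide": the shift along the world's x, y, z scaled (see below), a list of three; "grip": the opening, from -1 (shut) to 1 (fully open). In form: {"rotation": [[rx, ry, rz], ...], "slide": [[tx, ty, tz], ...], "grip": [grip, ...]}. A call has 1 to 8 rows; each row is the pose to reach, as a shift and turn from the pose commanded when the call began, turning the shorter way round; what a row does not reach only later rows make up. The controller multiplies each number of a shift by 0.2 m and each number of a turn by 360 degrees. A row lasts 1/8 s, in which the tool goes at most 62.5 mm and 10.7 degrees, less where a joint would pass 70% of its speed; a pose out of reach is approached as far as the arm can. A call with a number of a shift or a turn outside -1 to 1 is refused whole. A call with a gripper value outside its range is refused whole. The fingers move at their own pace and stop on an object; the grip force is fixed at half the most. Time passes only in rows, so rows that repeat a pose let the fingers close. It gives the time, the measured TCP pose, the force, the opening and the grip force at its end, in the units of the state.
- read_state(): the state, without advancing time (a new reading comes with each control period).
- get_image(name): name is "scene" or "side" or "wrist"; returns a dict with "image" (420x560x3 uint8, red, green, blue), "depth" (420x560 float32, mm along the optical axis (not along the pixel's ray), 0 where there is no reading), "camera_matrix" (3x3 intrinsics, pixels), "rvec" (rotation vector, rad) and "tvec" (3), from world to camera coordinates, as OpenCV has them; the wrist camera has in their place "hand_eye" (4x4, takes a point from camera to tool coordinates, whose origin is the TCP and whose axes are the flange's). Camera axes: x right, y down, z forward; pixel columns grow to the right and rows downward; lengths in mm; the calibration is good to about 2 mm. The wrist camera is an equidistant fisheye: a pixel r from the principal point sees the ray r / f radians off the axis. A picture is of the moment at which its call begins: read the wrist's pose just before it.
- job_done(): hands the job in; it is judged then, once.
The state is a dict: "clock": time; "joints": joint angles; "joint_vel": joint speeds; "joint_efforts": joint torques, N m; "position": TCP position; "ee_rot": TCP orientation; "contact_force": force on the tool from outside, world axes, zero at the start; "wrist_torque": the same for the moment, N m; "gripper_width": finger opening in mm; "grasp_force": force on a finger pad.
Only numpy, scipy, OpenCV 4.12 (cv2) and the standard library are available. Lean on these libraries where they do the work, as an engineer would, in place of code of your own. Each camera call takes 0.05 s, during which the arm holds its last target. There are 200 camera calls.

## Working session

There is one attempt and no reset: what is moved stays moved. The work goes in short steps, Python scripts to look and compute and a tool call to move; the robot and the scene stay as the last step left them, time stands still between calls to the robot, and variables do not carry over. Pictures are saved under pics/ and viewed, at most 10 in all, crops included, and the job is handed in when it is done.

Besides the shell and the picture viewer there is one more tool, called after "Emit:" as name(argument=value, ...), one argument or row to a line, values as JSON. servo_tool: Moves the arm, as the interface text tells. Shifts and turns lie within -1 to 1; 1 stands for 0.2 m of shift or 360 degrees of turn. Its arguments: {"type":"object","properties":{"rotation":{"type":"array","items":{"type":"array","items":{"type":"number","minimum":-1,"maximum":1}}},"slide":{"type":"array","items":{"type":"array","items":{"type":"number","minimum":-1,"maximum":1}}},"grip":{"type":"array","items":{"type":"number"}}},"required":["rotation","slide","grip"]}

```bash
mkdir -p pics
cat > h.py <<'E'
import numpy as np, cv2
from bench import read_state, get_image, job_done
from scipy.spatial.transform import Rotation as R
def snap(n):
    s=read_state(); d=get_image(n); d['s']=s; np.save(f'{n}.npy',d,allow_pickle=True); return d
def load(n): return np.load(f'{n}.npy',allow_pickle=True).item()
def cloud(d):
    K=d['camera_matrix']; z=d['depth'].astype(float); v,u=np.indices(z.shape)
    if 'rvec' in d:
        P=np.stack([(u-K[0,2])/K[0,0]*z,(v-K[1,2])/K[1,1]*z,z],-1)
        Rm=cv2.Rodrigues(np.array(d['rvec'],float))[0]; return (P-np.array(d['tvec']).ravel())@Rm
    x=(u-K[0,2])/K[0,0]; y=(v-K[1,2])/K[1,1]; r=np.hypot(x,y)+1e-9; t=np.tan(r)/r
    P=np.stack([x*t*z,y*t*z,z],-1); H=np.array(d['hand_eye']); P=P@H[:3,:3].T+H[:3,3]
    return P@R.from_quat(d['s']['ee_rot']).as_matrix().T+np.array(d['s']['position'])
def save(n,im): cv2.imwrite(f'pics/{n}.png',cv2.cvtColor(im,cv2.COLOR_RGB2BGR))
E
python3 - <<'E'
from h import *
a=snap('scene');b=snap('side');
save('s1',a['image']);save('s2',b['image'])
s=read_state();print(s)
E
```

```text
{'clock': 0.1, 'joints': array([ 1.45959260e+00,  3.85482666e-01,  6.78294994e-03, -4.07088252e-04,
       -1.19403861e+00, -2.58642673e-01]), 'joint_vel': array([ 0.00045893, -0.00199882,  0.00269664,  0.00060962, -0.00045645,
       -0.00149623]), 'joint_efforts': array([-2.74763506e-04, -3.93316126e+01,  1.88931155e+01,  4.19799596e+00,
       -2.54636041e-03,  6.14388028e-06]), 'position': array([225.69831784, 582.26743682, 230.34132702]), 'ee_rot': array([ 9.82936088e-01, -1.83944740e-01, -1.17164773e-04,  9.82294646e-04]), 'contact_force': array([-1.197802  , -0.23945123,  0.56738581]), 'wrist_torque': array([0.01092   , 0.00976259, 0.03044696]), 'grasp_force': 0.0, 'gripper_width': 84.97397693196031}
```

View pics/s1.png

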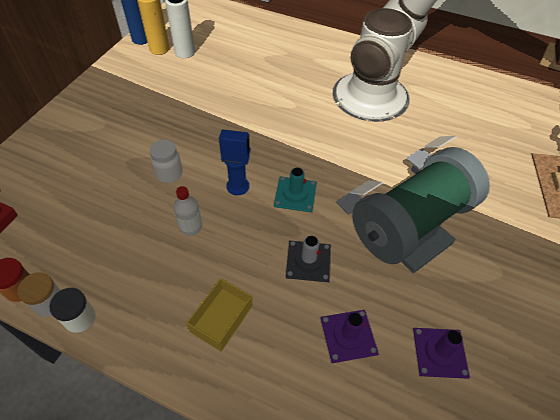

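View pics/s2.png

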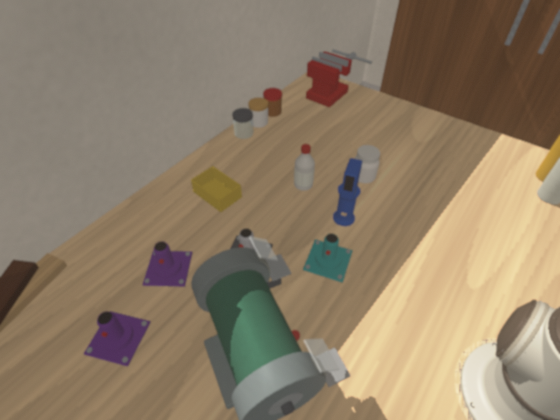

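The scene view shows the blue nozzle at (236,160), a dark-flanged riser with a bare metal stub at (310,255), a turquoise look-alike at (296,190) and purple ones at (350,335) and (442,352). The dark one with the steel collar fits the description. In the side view the nozzle is at (347,195), with its dark slot or hole facing the camera. I'll measure now and confirm with a crop.

Run:
```python
from h import *
d=load('scene'); P=cloud(d); im=d['image']
hsv=cv2.cvtColor(im,cv2.COLOR_RGB2HSV)
print('bench z',P[330,150],P[200,350])
m=(hsv[...,0]>105)&(hsv[...,0]<128)&(hsv[...,1]>120)&(d['depth']>0); m[:, :210]=0; m[:,262:]=0; m[:120]=0;m[205:]=0
Q=P[m]; 
for a,b in((5,35),(50,90),(105,160),(166,176)):
    q=Q[(Q[:,2]>a)&(Q[:,2]<b)]; print('nozzle',a,b,len(q),q.mean(0).round(1),np.ptp(q,0).round(1))
q=Q[(Q[:,2]>166)][:,:2].astype(np.float32); print('top rect',cv2.minAreaRect(q))
W=P[225:290,275:340]; I=im[225:290,275:340]
q=W.reshape(-1,3)
for a,b in((3,14),(17,23),(30,75),(78,86)):
    k=q[(q[:,2]>a)&(q[:,2]<b)]; print('riser',a,b,len(k),k.mean(0).round(1)); 
    if len(k)>4: print(cv2.minAreaRect(k[:,:2].astype(np.float32)))
h=hsv[225:290,275:340]; r=((h[...,0]<8)|(h[...,0]>172))&(h[...,1]>150)&(h[...,2]>80)
print('red',W[r].round(1)[:20], np.argwhere(r)[:5]+[225,275])
c=cv2.resize(im[120:290,200:350],(530,600),interpolation=cv2.INTER_CUBIC); save('c1',c)
for n,(u,v) in dict(jar=(165,150),glue=(183,192),tub=(220,315),tq=(297,170)).items(): print(n,P[v,u].round())
g=P[150:270,350:490].reshape(-1,3); g=g[g[:,2]>20]; print('grinder',g.min(0),g.max(0))
```

```text
bench z [ 8.52793571e+02 -1.71769131e+02 -7.68276529e-01] [468.42408428  85.57005525 103.20393212]
nozzle 5 35 178 [ 474.8 -176.6   17.9] [38.4 46.  29.5]
nozzle 50 90 165 [ 477.1 -177.2   68.2] [24.1 38.  39.3]
nozzle 105 160 499 [ 474.8 -179.   133. ] [38.5 59.5 54.8]
nozzle 166 176 264 [ 463.6 -184.4  168.4] [38.1 60.   5.6]
top rect ((462.87969970703125, -184.38827514648438), (30.31207847595215, 59.14961242675781), 13.509288787841797)
riser 3 14 892 [590.7  50.    5.6]
((568.0869140625, 42.89778137207031), (144.92764282226562, 91.605712890625), 18.915307998657227)
riser 17 23 265 [590.8  49.3  19.1]
((584.961669921875, 48.28345489501953), (52.57242965698242, 58.90543746948242), 13.388311386108398)
riser 30 75 193 [592.3  51.5  54. ]
((588.7335815429688, 52.54668045043945), (17.167770385742188, 35.63820266723633), 23.15824317932129)
riser 78 86 136 [582.5  47.7  80.9]
((581.6096801757812, 47.848026275634766), (26.711400985717773, 28.23564338684082), 68.43181610107422)
red [[581.8  63.8  58.1]
 [579.1  65.2  55.1]
 [586.1  63.1  60.2]
 [583.1  64.5  56.7]
 [583.5  66.6  58.7]
 [585.5  63.3  55.4]
 [585.6  65.4  57.1]
 [585.   67.3  57.5]
 [586.5  63.9  53.5]
 [585.6  65.8  53.4]
 [585.4  67.7  54.5]] [[250 318]
 [250 319]
 [251 317]
 [251 318]
 [251 319]]
jar [ 501. -347.   86.]
glue [ 614. -222.  129.]
tub [770. -64.   3.]
tq [423. -52.  83.]
grinder [257.18576722  79.2316729   20.00358698] [1050.37759073  338.64315977  838.10601521]
```

View pics/c1.png

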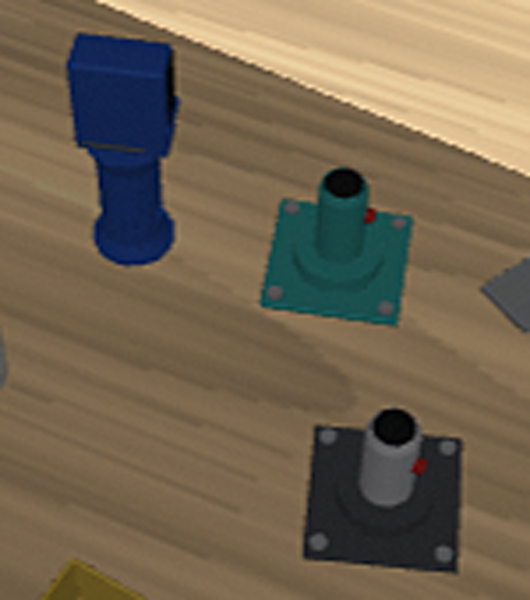

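The crop confirms it: blue nozzle with its slot on the right (+y) side, and a dark flange with a bare metal stub and red button. That riser is the one meant; the turquoise and purple ones are painted all over. I'll move towards it and look from above on the way.

Emit:
servo_tool(
  rotation=[
    [0,0,-0.02],
    [0,0,-0.04],
    [0,0,-0.06],
    [0,0,-0.08],
    [0,0,-0.08],
    [0,0,-0.08],
  ],
  slide=[
    [0.15,-0.15,0.15],
    [0.35,-0.4,0.3],
    [0.55,-0.65,0.35],
    [0.75,-0.85,0.35],
    [0.9,-1,0.35],
    [0.9,-1,0.35],
  ],
  grip=[1,1,1,1,1,1],
)

```text
clock: 0.85
position: [407.4, 380.3, 301.0]
ee_rot: [0.905, -0.425, -0.0, 0.0]
contact_force: [-0.1, 0.7, -0.8]
gripper_width: 85.1
grasp_force: 0.0
```

Emit:
servo_tool(
  rotation=[
    [0,0,-0.02],
    [0,0,-0.04],
    [0,0,-0.06],
    [0,0,-0.07],
    [0,0,-0.07],
    [0,0,-0.07],
  ],
  slide=[
    [0.15,-0.2,0],
    [0.3,-0.45,0],
    [0.45,-0.7,0],
    [0.6,-0.9,0],
    [0.65,-1,0],
    [0.65,-1,0],
  ],
  grip=[1,1,1,1,1,1],
)

```text
clock: 1.6
position: [536.1, 182.1, 300.7]
ee_rot: [0.792, -0.611, -0.0, 0.001]
contact_force: [-0.3, 0.3, -0.2]
gripper_width: 84.7
grasp_force: 0.0
```

Emit:
servo_tool(
  rotation=[
    [0,0,0],
    [0,0,0],
    [0,0,0],
    [0,0,0],
    [0,0,0],
  ],
  slide=[
    [0.0,-0.2,0],
    [0.0,-0.45,0],
    [0.0,-0.65,0],
    [0.0,-0.7,0],
    [0,-0.7,0],
  ],
  grip=[1,1,1,1,1],
)

```text
clock: 2.22
position: [535.8, 43.5, 301.2]
ee_rot: [0.792, -0.61, -0.0, -0.0]
contact_force: [-0.0, 0.5, -0.3]
gripper_width: 85.4
grasp_force: 0.0
```

Run:
```python
from h import *
d=snap('wrist'); save('w1',d['image']); P=cloud(d)
hsv=cv2.cvtColor(d['image'],cv2.COLOR_RGB2HSV)
near=np.hypot(P[...,0]-582,P[...,1]-48)<70
r=near&((hsv[...,0]<8)|(hsv[...,0]>172))&(hsv[...,1]>150)&(hsv[...,2]>60)
print('red',r.sum(),P[r].mean(0) if r.any() else 0, np.argwhere(r).mean(0) if r.any() else 0, P[r].round(1)[:30])
t=near&(P[...,2]>78)&(P[...,2]<90)
if t.sum()>5: print('top',t.sum(),cv2.minAreaRect(P[t][:,:2].astype(np.float32)),P[t].mean(0))
f=near&(P[...,2]>16)&(P[...,2]<24)
if f.sum()>5: print('collar',cv2.minAreaRect(P[f][:,:2].astype(np.float32)))
g=(P[...,2]>40)&(P[...,1]>70)&(P[...,2]<200)&(P[...,0]>300)
q=P[g]; print('grinder',np.percentile(q,[1,99],axis=0).round())
print(d['s']['position'],d['s']['ee_rot'],d['s']['joints'])
```

```text
red 0 0 0 []
top 474 ((581.0348510742188, 46.185882568359375), (28.030073165893555, 27.618183135986328), 59.00469970703125) [581.14614533  45.67830899  81.27658373]
collar ((581.6292114257812, 45.135498046875), (56.230247497558594, 58.90449905395508), 72.82355499267578)
grinder [[371.  76.  40.]
 [917. 418. 186.]]
[535.76760836  43.51132711 301.23555661] [ 7.92461345e-01 -6.09922115e-01 -1.06803092e-04 -1.40283204e-04] [ 3.82693560e-01  1.91899197e-01 -8.70551546e-02 -3.39561466e-04
 -1.29170860e+00 -1.23728346e-01]
```

View pics/w1.png

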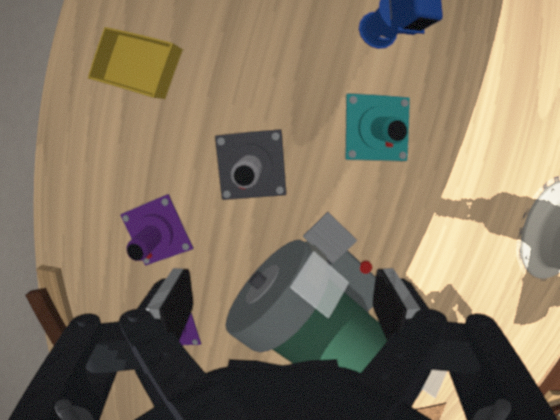

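The wrist view shows the stub top at (244,175), with the button hidden on its lower (+y) side, and the nozzle at (400,15). I'll fit the button angle from the scene view and check grinder clearance there.

Run:
```python
from h import *
d=load('scene'); im=d['image']; hsv=cv2.cvtColor(im,cv2.COLOR_RGB2HSV); P=cloud(d)
r=np.zeros(im.shape[:2],bool); r[225:290,275:340]=1
r&=((hsv[...,0]<10)|(hsv[...,0]>170))&(hsv[...,1]>110)
t=np.argwhere(r)[:,::-1]; print(len(t),t.mean(0),t.min(0),t.max(0))
Rm=cv2.Rodrigues(np.array(d['rvec'],float))[0]; C=-Rm.T@np.array(d['tvec']).ravel(); print('cam',C)
for cx,cy in((581.6,47.8),):
  for a in range(50,131,10):
    e=np.array([np.cos(np.radians(a)),np.sin(np.radians(a)),0]); s=np.array([-e[1],e[0],0])
    pts=[]; 
    c=np.array([cx,cy,54.])
    for th in np.linspace(0,2*np.pi,60):
        n=s*np.cos(th)+np.array([0,0,1])*np.sin(th)
        for q in np.linspace(15.5,21,12):
            p=c+e*q+5*n
            if n@(C-p)>0: pts.append(p)
        for q in np.linspace(0,5,8):
            p=c+e*21+q*n
            if e@(C-p)>0: pts.append(p)
    uv=cv2.projectPoints(np.array(pts),np.array(d['rvec'],float),np.array(d['tvec'],float),np.array(d['camera_matrix'],float),None)[0][:,0]
    m=np.zeros(im.shape[:2],np.uint8); cv2.fillConvexPoly(m,cv2.convexHull(uv.astype(np.float32)).round().astype(np.int32),1)
    y,x=np.nonzero(m); print(a,x.mean().round(2),y.mean().round(2),uv.min(0).round(1),uv.max(0).round(1))
w=load('wrist'); Q=np.r_[cloud(w).reshape(-1,3),P.reshape(-1,3)]
k=Q[(Q[:,2]>100)&(Q[:,2]<190)&(Q[:,0]>480)&(Q[:,0]<680)&(Q[:,1]<170)&(Q[:,1]>-50)]
for x in range(480,680,20):
    z=k[(k[:,0]>=x)&(k[:,0]<x+20)]; print(x,len(z),z[:,1].min().round() if len(z) else '',end='; ')
W=cloud(w); h=cv2.cvtColor(w['image'],cv2.COLOR_RGB2HSV)
b=(h[...,0]>105)&(h[...,0]<128)&(h[...,1]>120)&(W[...,2]>160)&(W[...,2]<180)&(np.hypot(W[...,0]-463,W[...,1]+184)<60)
print('noz',b.sum(),cv2.minAreaRect(W[b][:,:2].astype(np.float32)))
```

```text
16 [318.3125 251.75  ] [316 250] [320 254]
cam [1050.37759073  170.78466601  838.10601521]
50 314.79 255.27 [312.  252.5] [317.6 257.7]
60 316.0 254.5 [313.3 251.7] [318.9 257.2]
70 317.4 253.56 [314.6 250.8] [319.9 256.4]
80 318.35 252.38 [315.7 249.7] [320.6 255.4]
90 319.0 251.5 [316.7 248.6] [321.1 254.2]
100 319.33 250.0 [317.5 247.4] [321.2 252.8]
110 319.5 248.5 [318.  246.2] [321.1 251.3]
120 319.5 247.5 [317.9 244.9] [321.2 250. ]
130 319.08 246.08 [317.2 243.5] [321.1 248.8]
480 2459 59.0; 500 2417 94.0; 520 1550 134.0; 540 110 146.0; 560 0 ; 580 0 ; 600 0 ; 620 0 ; 640 0 ; 660 0 ; noz 571 ((457.990478515625, -166.28271484375), (28.53045654296875, 20.882402420043945), 17.042499542236328)
```

Emit:
servo_tool(
  rotation=[
    [0,0,0],
    [0,0,0],
    [0,0,0],
    [0,0,0],
    [0,0,0],
  ],
  slide=[
    [-0.1,-0.2,0],
    [-0.25,-0.45,0],
    [-0.35,-0.7,0],
    [-0.36,-0.75,0],
    [-0.36,-0.75,0],
  ],
  grip=[1,1,1,1,1],
)

```text
clock: 2.9
position: [464.3, -106.7, 301.4]
ee_rot: [0.792, -0.61, 0.0, -0.0]
contact_force: [0.2, 0.2, 0.2]
gripper_width: 85.2
grasp_force: 0.0
```

Run:
```python
from h import *
w=snap('wrist'); W=cloud(w); h=cv2.cvtColor(w['image'],cv2.COLOR_RGB2HSV); save('w2',w['image'])
n=np.hypot(W[...,0]-463,W[...,1]+184)<60
bl=(h[...,0]>105)&(h[...,0]<128)&(h[...,1]>100)&n
b=bl&(W[...,2]>163)&(W[...,2]<177); print('top',b.sum(),cv2.minAreaRect(W[b][:,:2].astype(np.float32)),W[b][:,2].mean())
b=bl&(W[...,2]>1)&(W[...,2]<8)
if b.sum()>9: print('lip',b.sum(),cv2.minEnclosingCircle(W[b][:,:2].astype(np.float32)))
print(w['s']['position'],w['s']['ee_rot'])
```

```text
top 2318 ((461.87738037109375, -186.02357482910156), (29.635011672973633, 58.547908782958984), 15.12696361541748) 168.86448447734887
[ 464.34168302 -106.65081813  301.35042077] [ 7.92425770e-01 -6.09968297e-01  1.14854917e-04 -2.48068490e-04]
```

View pics/w2.png

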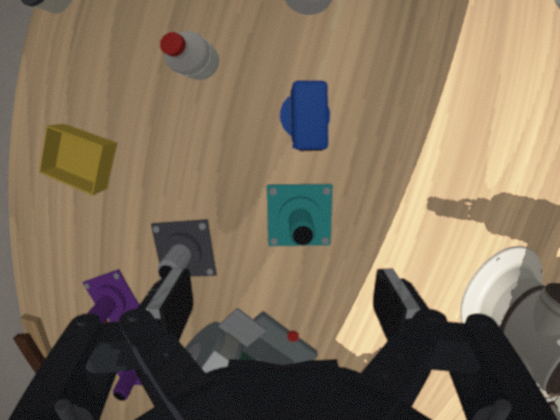

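The wrist view shows the nozzle mouthpiece at (310,115), already in line with the fingers. I'll go over it, down, and grip.

Emit:
servo_tool(
  rotation=[
    [0,0,0],
    [0,0,0],
    [0,0,0],
    [0,0,0],
    [0,0,0],
    [0,0,0],
    [0,0,0],
    [0,0,0],
  ],
  slide=[
    [-0.005,-0.2,0],
    [-0.012,-0.397,0],
    [-0.012,-0.397,-0.1],
    [-0.012,-0.397,-0.3],
    [-0.012,-0.397,-0.5],
    [-0.012,-0.397,-0.7],
    [-0.012,-0.397,-0.85],
    [-0.012,-0.397,-0.907],
  ],
  grip=[1,1,1,1,1,1,1,1],
)

```text
clock: 3.95
position: [461.4, -185.3, 117.9]
ee_rot: [0.793, -0.609, -0.002, 0.001]
contact_force: [0.6, -0.4, -0.1]
gripper_width: 85.3
grasp_force: 0.0
```

Emit:
servo_tool(
  rotation=[
    [0,0,0],
    [0,0,0],
    [0,0,0],
    [0,0,0],
    [0,0,0],
    [0,0,0],
    [0,0,0],
    [0,0,0],
  ],
  slide=[
    [0,0,0],
    [0,0,0],
    [0,0,0],
    [0,0,0],
    [0,0,0],
    [0,0,0],
    [0,0,0],
    [0,0,0],
  ],
  grip=[1,0.3,-0.3,-1,-1,-1,-1,-1],
)

```text
clock: 4.95
position: [462.1, -186.9, 120.8]
ee_rot: [0.792, -0.61, 0.001, -0.0]
contact_force: [0.3, -0.5, 5.5]
gripper_width: 29.4
grasp_force: 59.7
```

Emit:
servo_tool(
  rotation=[
    [0,0,0],
    [0,0,0],
    [0,0,0],
    [0,0,0],
    [0,0,0],
    [0,0,-0.01],
    [0,0,-0.02],
    [0,0,-0.03],
  ],
  slide=[
    [0,0,0.05],
    [0,0,0.2],
    [0,0,0.4],
    [0,0,0.6],
    [0,0,0.65],
    [0.1,0.2,0.65],
    [0.2,0.4,0.65],
    [0.3,0.58,0.65],
  ],
  grip=[-1,-1,-1,-1,-1,-1,-1,-1],
)

```text
clock: 5.95
position: [520.7, -69.3, 248.0]
ee_rot: [0.731, -0.683, -0.002, 0.001]
contact_force: [0.5, 0.0, -1.6]
gripper_width: 29.6
grasp_force: 59.4
```

Emit:
servo_tool(
  rotation=[
    [0,0,-0.01],
    [0,0,-0.02],
    [0,0,-0.025],
    [0,0,-0.025],
    [0,0,-0.025],
    [0,0,-0.025],
  ],
  slide=[
    [0.1,0.2,0],
    [0.2,0.4,0],
    [0.27,0.55,0],
    [0.295,0.58,0],
    [0.295,0.58,0],
    [0.295,0.58,0],
  ],
  grip=[-1,-1,-1,-1,-1,-1],
)

```text
clock: 6.7
position: [579.7, 44.4, 249.4]
ee_rot: [-0.675, 0.738, 0.0, -0.001]
contact_force: [-0.7, -0.2, -2.6]
gripper_width: 29.2
grasp_force: 59.4
```

Run:
```python
from h import *
a=snap('scene'); b=snap('side'); s=a['s']; print(s['position'],s['ee_rot'],s['contact_force'],s['gripper_width'])
P=cloud(a); hsv=cv2.cvtColor(a['image'],cv2.COLOR_RGB2HSV)
m=(hsv[...,0]>105)&(hsv[...,0]<128)&(hsv[...,1]>120)&(np.hypot(P[...,0]-581,P[...,1]-46)<60)
Q=P[m]; print(len(Q),Q[:,2].min(),Q[:,2].max())
for z0,z1,r in((135,142,None),(150,210,20.5)):
    q=Q[(Q[:,2]>z0)&(Q[:,2]<z1)]; 
    if len(q)>8: print(z0,len(q),q.mean(0),cv2.minAreaRect(q[:,:2].astype(np.float32)))
# cylinder fits: tube radius 20.5 and stub radius 16
from scipy.optimize import least_squares
def fit(q,r): return least_squares(lambda p:np.hypot(q[:,0]-p[0],q[:,1]-p[1])-r,[581,46],loss='soft_l1').x
lo=Q[:,2].min()
for k in((lo+45,lo+68),(lo+68,lo+92)):
  q=Q[(Q[:,2]>k[0])&(Q[:,2]<k[1])]; print('tube',len(q),fit(q,20.5))
q=P[(np.hypot(P[...,0]-581,P[...,1]-46)<22)&(P[...,2]>30)&(P[...,2]<74)]; print('stub',len(q),fit(q,16))
c=np.hstack([cv2.resize(a['image'][170:300,240:370],(400,400)),cv2.resize(b['image'][150:300,180:330],(400,400))]); save('c2',c)
```

```text
[579.69807915  44.35702833 249.37718509] [-6.75289324e-01  7.37552514e-01  3.98413275e-04 -6.77589381e-04] [-0.68328042 -0.24162879 -2.55654446] 29.203775483920477
1597 78.81165227510542 495.5164230299193
135 87 [593.46438811  48.79197978 138.09162883] ((589.0308837890625, 47.5701904296875), (27.605567932128906, 45.95608139038086), 14.969403266906738)
150 404 [595.65820844  49.37897236 180.15415678] ((590.8787841796875, 48.748653411865234), (20.729768753051758, 41.308387756347656), 15.32587718963623)
tube 268 [582.34651742  46.18191104]
tube 165 [579.45648917  45.51163532]
stub 178 [580.77753582  47.35419136]
```

View pics/c2.png

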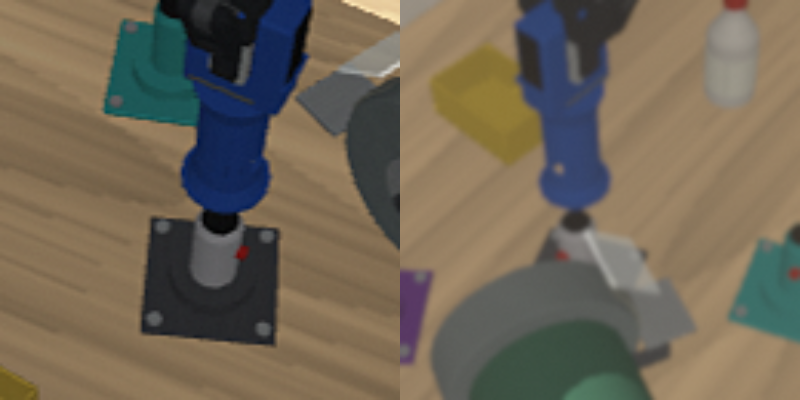

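The crops show the nozzle hanging centred above the stub, at (225,190) against (218,250). In the side view the pale button hole at (558,168) and the red button at (562,257) are on the same side. Now lowering the bell over the tip.

Emit:
servo_tool(
  rotation=[
    [0,0,0],
    [0,0,0],
    [0,0,0],
    [0,0,0],
    [0,0,0],
    [0,0,0],
  ],
  slide=[
    [0.003,0.005,-0.05],
    [0.003,0.005,-0.13],
    [0.003,0.005,-0.2],
    [0.003,0.005,-0.25],
    [0.003,0.005,-0.27],
    [0.003,0.005,-0.27],
  ],
  grip=[-1,-1,-1,-1,-1,-1],
)

```text
clock: 7.55
position: [581.1, 46.3, 195.7]
ee_rot: [-0.676, 0.737, 0.0, -0.0]
contact_force: [-0.1, 0.3, -1.8]
gripper_width: 29.5
grasp_force: 59.5
```

Emit:
servo_tool(
  rotation=[
    [0,0,0],
    [0,0,0],
    [0,0,0],
    [0,0,0],
  ],
  slide=[
    [0,0,-0.02],
    [0,0,-0.04],
    [0,0,-0.05],
    [0,0,-0.05],
  ],
  grip=[-1,-1,-1,-1],
)

```text
clock: 8.05
position: [581.0, 46.3, 185.7]
ee_rot: [-0.676, 0.737, 0.0, -0.0]
contact_force: [0.1, -0.5, -2.2]
gripper_width: 29.5
grasp_force: 59.5
```

Emit:
servo_tool(
  rotation=[
    [0,0,0],
    [0,0,0],
    [0,0,0],
    [0,0,0],
    [0,0,0],
  ],
  slide=[
    [0,0,-0.01],
    [0,0,-0.02],
    [0,0,-0.03],
    [0,0,-0.04],
    [0,0,-0.04],
  ],
  grip=[-1,-1,-1,-1,-1],
)

```text
clock: 8.68
position: [580.9, 46.3, 177.7]
ee_rot: [-0.676, 0.737, 0.0, -0.0]
contact_force: [-0.3, 0.5, -2.0]
gripper_width: 29.5
grasp_force: 59.5
```

Emit:
servo_tool(
  rotation=[
    [0,0,0],
    [0,0,0],
    [0,0,0],
    [0,0,0],
  ],
  slide=[
    [0,0,-0.01],
    [0,0,-0.02],
    [0,0,-0.025],
    [0,0,-0.025],
  ],
  grip=[-1,-1,-1,-1],
)

```text
clock: 9.18
position: [581.1, 46.5, 172.9]
ee_rot: [-0.676, 0.737, 0.0, 0.0]
contact_force: [0.6, 1.1, -1.9]
gripper_width: 29.7
grasp_force: 59.5
```

Emit:
servo_tool(
  rotation=[
    [0,0,0],
    [0,0,0],
    [0,0,0],
    [0,0,0],
  ],
  slide=[
    [0,0,-0.01],
    [0,0,-0.02],
    [0,0,-0.025],
    [0,0,-0.025],
  ],
  grip=[-1,-1,-1,-1],
)

```text
clock: 9.68
position: [581.4, 46.6, 168.3]
ee_rot: [-0.676, 0.737, -0.0, 0.001]
contact_force: [-0.3, 0.2, 2.1]
gripper_width: 29.3
grasp_force: 60.0
```

Emit:
servo_tool(
  rotation=[
    [0,0,0],
    [0,0,0],
    [0,0,0],
    [0,0,0],
  ],
  slide=[
    [0,0,-0.01],
    [0,0,-0.02],
    [0,0,-0.025],
    [0,0,-0.025],
  ],
  grip=[-1,-1,-1,-1],
)

```text
clock: 10.18
position: [581.0, 46.5, 162.2]
ee_rot: [-0.676, 0.737, 0.0, -0.0]
contact_force: [-0.1, 1.9, -2.1]
gripper_width: 29.4
grasp_force: 59.5
```

Emit:
servo_tool(
  rotation=[
    [0,0,0],
    [0,0,0],
    [0,0,0],
    [0,0,0],
    [0,0,0],
  ],
  slide=[
    [0,0,-0.015],
    [0,0,-0.03],
    [0,0,-0.045],
    [0,0,-0.06],
    [0,0,-0.06],
  ],
  grip=[-1,-1,-1,-1,-1],
)

```text
clock: 10.8
position: [581.0, 46.4, 150.3]
ee_rot: [-0.676, 0.737, 0.0, -0.0]
contact_force: [1.5, 3.3, -3.4]
gripper_width: 29.3
grasp_force: 59.3
```

Emit:
servo_tool(
  rotation=[
    [0,0,0],
    [0,0,0],
    [0,0,0],
    [0,0,0],
    [0,0,0],
  ],
  slide=[
    [0,0,-0.01],
    [0,0,-0.02],
    [0,0,-0.03],
    [0,0,-0.03],
    [0,0,-0.03],
  ],
  grip=[-1,-1,-1,-1,-1],
)

```text
clock: 11.42
position: [580.9, 46.4, 144.5]
ee_rot: [-0.676, 0.737, 0.0, -0.0]
contact_force: [0.6, 3.2, -3.2]
gripper_width: 29.5
grasp_force: 59.4
```

Emit:
servo_tool(
  rotation=[
    [0,0,0],
    [0,0,0],
    [0,0,0],
  ],
  slide=[
    [0,0,-0.007],
    [0,0,-0.014],
    [0,0,-0.014],
  ],
  grip=[-1,-1,-1],
)

```text
clock: 11.8
position: [580.4, 45.5, 141.7]
ee_rot: [-0.676, 0.737, 0.0, -0.001]
contact_force: [0.1, 0.1, -1.5]
gripper_width: 29.3
grasp_force: 59.5
```

Emit:
servo_tool(
  rotation=[
    [0,0,0],
    [0,0,0],
    [0,0,0],
  ],
  slide=[
    [0,0,-0.003],
    [0,0,-0.006],
    [0,0,-0.006],
  ],
  grip=[-1,-1,-1],
)

```text
clock: 12.18
position: [581.0, 46.3, 140.9]
ee_rot: [-0.676, 0.737, -0.0, -0.0]
contact_force: [-0.5, 0.2, -2.0]
gripper_width: 29.8
grasp_force: 59.6
```

Emit:
servo_tool(
  rotation=[
    [0,0,0],
    [0,0,0],
    [0,0,0],
  ],
  slide=[
    [0,0,-0.003],
    [0,0,-0.005],
    [0,0,-0.005],
  ],
  grip=[-1,-1,-1],
)

```text
clock: 12.55
position: [581.1, 46.3, 140.9]
ee_rot: [-0.676, 0.737, -0.0, 0.0]
contact_force: [-2.4, 0.4, 5.2]
gripper_width: 29.3
grasp_force: 60.3
```

Run:
```python
from h import *
a=snap('scene'); b=snap('side'); s=read_state(); print(s['wrist_torque'],s['contact_force'],s['position'])
for d,(x0,x1,y0,y1) in((a,(290,340,220,290)),(b,(215,270,200,260))):
    h=cv2.cvtColor(d['image'],cv2.COLOR_RGB2HSV)[y0:y1,x0:x1]; r=((h[...,0]<12)|(h[...,0]>168))&(h[...,1]>100); print(r.sum(),(np.argwhere(r).mean(0)+[y0,x0]) if r.any() else '')
save('c3',np.hstack([cv2.resize(a['image'][190:290,260:360],(400,400)),cv2.resize(b['image'][180:280,190:290],(400,400))]))
```

```text
[ 0.09551875  1.07662375 -0.01414633] [-2.85765542  0.22003531  5.06904909] [581.10977038  46.3033354  140.84886973]
6 [244.66666667 321.83333333]
2 [246.  239.5]
```

View pics/c3.png

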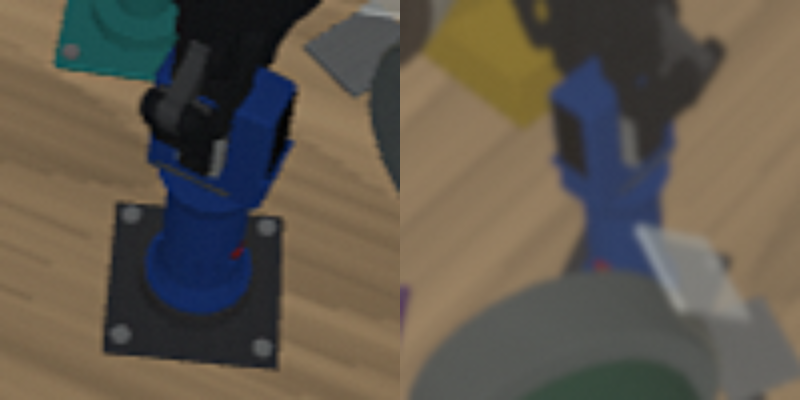

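Both views show red in the cuff: scene crop (238,252), side crop (600,265). The button is through the hole. A slight twist each way will check that it is caught.

Emit:
servo_tool(
  rotation=[
    [0,0,0.004],
    [0,0,0.008],
    [0,0,0.008],
  ],
  slide=[
    [0,0,0.003],
    [0,0,0.003],
    [0,0,0.003],
  ],
  grip=[-1,-1,-1],
)

```text
clock: 13.02
position: [581.7, 46.4, 140.8]
ee_rot: [-0.694, 0.72, -0.0, 0.001]
contact_force: [-0.2, -1.0, 2.7]
gripper_width: 29.1
grasp_force: 60.3
```

```bash
python3 -c "
from h import *
s=read_state(); print(s['wrist_torque'],s['contact_force'],s['position'],s['ee_rot'])"
```

```text
[-0.15589885  0.05983464  0.02955176] [-0.20248713 -1.02438074  2.70179377] [581.68857835  46.42355882 140.84097549] [-6.94278042e-01  7.19706516e-01 -4.76269200e-04  5.51391971e-04]
```

Emit:
servo_tool(
  rotation=[
    [0,0,-0.006],
    [0,0,-0.012],
    [0,0,-0.016],
    [0,0,-0.016],
  ],
  slide=[
    [0,0,0],
    [0,0,0],
    [0,0,0],
    [0,0,0],
  ],
  grip=[-1,-1,-1,-1],
)

```text
clock: 13.52
position: [581.6, 46.5, 140.9]
ee_rot: [-0.657, 0.754, -0.0, 0.001]
contact_force: [0.9, -0.2, 3.5]
gripper_width: 29.4
grasp_force: 59.9
```

```bash
python3 -c "
from h import *
s=read_state(); print(s['wrist_torque'],s['contact_force'],s['position'],s['ee_rot'])"
```

```text
[-0.12537141 -0.07291938 -0.02864006] [ 0.91981605 -0.19929379  3.51091202] [581.60139598  46.48890498 140.85120239] [-6.57000139e-01  7.53890144e-01 -3.46701499e-04  5.89630235e-04]
```

Emit:
servo_tool(
  rotation=[
    [0,0,0.006],
    [0,0,0.008],
    [0,0,0.008],
    [0,0,0.008],
    [0,0,0.008],
  ],
  slide=[
    [0,0,0],
    [0,0,0.005],
    [0,0,0.01],
    [0,0,0.014],
    [0,0,0.014],
  ],
  grip=[-1,-1,-1,-1,-1],
)

```text
clock: 14.15
position: [580.6, 46.3, 142.8]
ee_rot: [-0.676, 0.737, 0.0, -0.001]
contact_force: [-1.0, -0.3, -2.4]
gripper_width: 29.6
grasp_force: 59.4
```

Emit:
servo_tool(
  rotation=[
    [0,0,0],
    [0,0,0],
    [0,0,0],
  ],
  slide=[
    [0,0,0.003],
    [0,0,0.006],
    [0,0,0.006],
  ],
  grip=[-1,-1,-1],
)

```text
clock: 14.52
position: [580.5, 46.3, 143.5]
ee_rot: [-0.676, 0.737, 0.001, -0.001]
contact_force: [1.6, 0.6, -9.2]
gripper_width: 29.5
grasp_force: 59.4
```

Emit:
servo_tool(
  rotation=[
    [0,0,0],
    [0,0,0],
    [0,0,0],
  ],
  slide=[
    [0,0,0.003],
    [0,0,0.005],
    [0,0,0.005],
  ],
  grip=[-1,-1,-1],
)

```text
clock: 14.9
position: [580.4, 46.4, 144.0]
ee_rot: [-0.675, 0.737, 0.001, -0.001]
contact_force: [3.4, 0.8, -16.7]
gripper_width: 29.4
grasp_force: 60.1
```

Emit:
servo_tool(
  rotation=[
    [0,0,0],
    [0,0,0],
    [0,0,0],
    [0,0,0],
  ],
  slide=[
    [0,0,0.001],
    [0,0,0.002],
    [0,0,0.002],
    [0,0,0.002],
  ],
  grip=[-1,-1,-1,-1],
)

```text
clock: 15.4
position: [580.3, 46.4, 144.4]
ee_rot: [-0.675, 0.737, 0.001, -0.001]
contact_force: [3.9, 1.2, -25.1]
gripper_width: 29.5
grasp_force: 60.7
```

The tug has reached about 22 N and the button holds. Easing off, re-seating the cuff, then letting go.

Emit:
servo_tool(
  rotation=[
    [0,0,0],
    [0,0,0],
    [0,0,0],
    [0,0,0],
    [0,0,0],
    [0,0,0],
    [0,0,0],
  ],
  slide=[
    [0,0,-0.005],
    [0,0,-0.01],
    [0,0,-0.015],
    [0,0,-0.02],
    [0,0,-0.025],
    [0,0,-0.028],
    [0,0,-0.028],
  ],
  grip=[-1,-1,-1,-1,-1,-1,-1],
)

```text
clock: 16.27
position: [582.1, 46.1, 142.2]
ee_rot: [-0.676, 0.737, -0.001, 0.001]
contact_force: [-0.8, -0.3, -1.1]
gripper_width: 29.5
grasp_force: 63.5
```

Emit:
servo_tool(
  rotation=[
    [0,0,0],
    [0,0,0],
    [0,0,0],
  ],
  slide=[
    [0,0,-0.002],
    [0,0,-0.004],
    [0,0,-0.004],
  ],
  grip=[-1,-1,-1],
)

```text
clock: 16.65
position: [582.1, 46.4, 140.9]
ee_rot: [-0.676, 0.737, -0.001, 0.001]
contact_force: [-2.9, -0.6, 4.6]
gripper_width: 29.2
grasp_force: 64.0
```

Seated again at 140.9. Releasing and going up.

Emit:
servo_tool(
  rotation=[
    [0,0,0],
    [0,0,0],
    [0,0,0],
    [0,0,0],
    [0,0,0],
    [0,0,0],
  ],
  slide=[
    [0,0,0.002],
    [0,0,0.002],
    [0,0,0.002],
    [0,0,0.002],
    [0,0,0.002],
    [0,0,0.002],
  ],
  grip=[-0.2,0.2,0.6,0.6,0.6,0.6],
)

```text
clock: 17.4
position: [581.1, 46.4, 139.9]
ee_rot: [-0.676, 0.737, -0.0, 0.0]
contact_force: [-0.3, 0.7, -0.5]
gripper_width: 68.3
grasp_force: 0.0
```

Emit:
servo_tool(
  rotation=[
    [0,0,0],
    [0,0,0],
    [0,0,0],
    [0,0,0],
    [0,0,0],
    [0,0,0],
  ],
  slide=[
    [0,0,0.05],
    [0,0,0.2],
    [0,0,0.4],
    [0,0,0.6],
    [0,0,0.7],
    [0,0,0.7],
  ],
  grip=[0.6,0.6,0.6,0.6,0.6,0.6],
)

```text
clock: 18.15
position: [581.9, 46.5, 282.5]
ee_rot: [-0.676, 0.737, -0.001, 0.002]
contact_force: [-0.6, -0.2, -0.3]
gripper_width: 68.1
grasp_force: 0.0
```

Run:
```python
from h import *
a=snap('scene'); b=snap('side'); P=cloud(a); hsv=cv2.cvtColor(a['image'],cv2.COLOR_RGB2HSV)
m=(hsv[...,0]>105)&(hsv[...,0]<128)&(hsv[...,1]>120)&(np.hypot(P[...,0]-581,P[...,1]-46)<60)
Q=P[m]; q=Q[(Q[:,2]>184)&(Q[:,2]<200)]; print('top',len(q),q.mean(0),cv2.minAreaRect(q[:,:2].astype(np.float32)))
print(read_state()['contact_force'],read_state()['position'])
save('c4',np.hstack([a['image'][120:330,140:360].repeat(2,0).repeat(2,1)[:400,:400],cv2.resize(b['image'][180:280,190:290],(400,400))]))
```

```text
top 445 [585.08341928  48.08138617 188.39351209] ((583.65185546875, 47.20375442504883), (59.93218994140625, 29.874460220336914), 87.04492950439453)
[-0.20007796 -0.08447104 -0.11342011] [580.53219602  46.32377487 279.3193267 ]
```

View pics/c4.png

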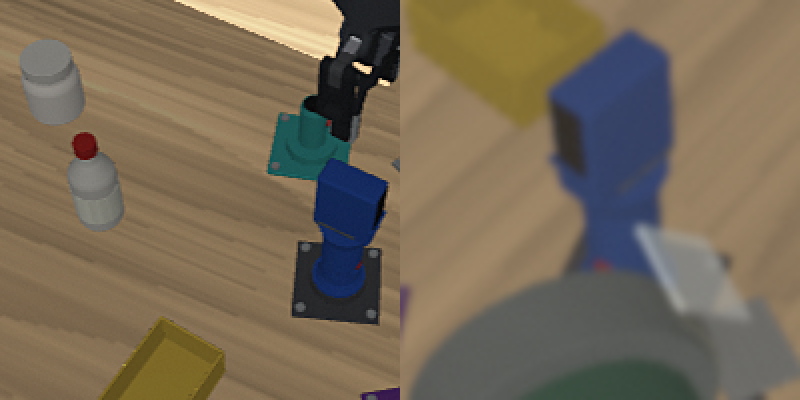

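The nozzle stands upright on the riser, with its top near 190 mm and the red button in the hole at (360,265). The jar, glue bottle and tub have not moved, and the gripper is clear.

```bash
python3 -c "
from bench import job_done; print(job_done())"
```

```text
the job is handed in; nothing more can be done
None
```

The nozzle sits fully home on the collar with the red button popped through the hole; it held an upward tug of about 22 N (slightly over the 20 N it is rated for, under the 30 N limit), was released, and the job is handed in.

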